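Clear the hook and hold the caddy's lock pin open

ROBOT

A 7-joint arm with a two-finger parallel gripper is mounted at the origin on the work surface. World frame = base frame: x ahead of the robot, y to its left, z up, the work surface at z = 0. Lengths are in m, angles in rad, forces in N, time in s.
With the tool pointing down it reaches from about 0.4 to 0.875 m from the base axis. Payload 19.3 kg.
Tool frame: the origin (TCP) lies at the very end of the fingers, on their centre line; the grasp point (between the pads) lies 19 mm behind it; z points along the fingers, y is the line along which they close (so a half turn about z gives the same grasp; the last joint's range is limited). The gripper opens to 85 mm and grips with 20 to 120 N. Pads are 22 mm wide; open, the fingers measure 114 mm over their backs; the gripper's body (76 mm by 85 mm) begins 54 mm behind the grasp point. The pads swing forward as they close: fully open they stand 13 mm farther back than shut.
Start: joints at [1.177, 0.521, -0.036, 1.599, 0.021, 1.021, -0.113], TCP at [0.199, -0.593, 0.194] pointing down, gripper open.
Joint ranges: [-2.91, 2.91], [-0.3, 2.13], [-1.5, 1.42], [0.17, 2.43], [-1.26, 4.41], [0.16, 1.93], [-2.52, 2.52]. Speed limits (rad/s): [1.89, 1.89, 2.39, 2.39, 3.01, 3.01, 3.01].

INTERFACE

Orientations are given as [roll, pitch, yaw] about the fixed x, y, z axes, in that order (R = Rz(yaw) Ry(pitch) Rx(roll)).
In Python, from workcell import bot gives the robot as it stands.
- The arm moves only by the shell command python3 -m crank 'ROWS' [FORCE]. ROWS is a JSON object of lists of equal length, an entry for each row: "travel": the shift along the world's x, y, z in cm, a list of three; "turn": the turn, a rotation vector about the world's x, y, z in degrees, a list of three; "gripper": the closure, from 0 (fully open) to 1 (shut). A call has exactly 5 rows; each row is the pose to reach, as a shift and turn from the pose commanded when the call began; what a row does not reach only later rows make up. A row lasts 1/10 s, in which the tool goes at most 50 mm and 8.59 degrees, less where a joint would pass 70% of its speed; a pose out of reach is approached as far as the arm can. A call with a gripper value outside its range is refused whole. The fingers move at their own pace and stop on an object; FORCE is the grip in N (left out, the last holds). Time passes only in rows, so rows that repeat a pose let the fingers close, or fill a call up. It gives the time, the measured TCP pose, the force, the opening and the grip force at its end, in the units of the state.
- bot.observe(): the state, without advancing time (a new reading comes with each control period).
- bot.grab_frame(name): name is "scene" or "side" or "wrist"; returns a dict with "pixels" (400x640x3 uint8, red, green, blue), "fx", "fy", "cx", "cy" (pixels), "extrinsics" (4x4, takes a point from world to camera coordinates). Camera axes: x right, y down, z forward; pixel columns grow to the right and rows downward; lengths in m; the calibration is good to about 2 mm. A picture is of the moment at which its call begins. There is no depth.
- bot.job_done(): hands the job in; it is judged then, once.
The state is a dict: "clock": time; "qpos": joint angles; "qd": joint speeds; "joint_efforts": joint torques, N m; "position": TCP position; "tool_rot": TCP orientation; "force": force on the tool from outside, world axes, zero at the start; "moment": the same for the moment, N m; "grip_width": finger opening in m; "finger_force": force on a finger pad.
Only numpy, scipy, OpenCV 4.12 (cv2) and the standard library are available. Lean on these libraries where they do the work, as an engineer would, in place of code of your own. Each camera call takes 0.05 s, during which the arm holds its last target. There are 200 camera calls.

TASK

The drain unblocker hanging beside the pull-out caddy's lock is in the way: lift it up off its forked hook, stand it upright on its cup in the empty red bin and let go of it. Then take the black knob of the caddy's spring-loaded lock pin, pull it fully up out of its hole and keep holding it there so that the caddy could be slid out: you finish while holding the pin up. Leave everything else where it is.

Things in the scene. Friction and masses are not known exactly. Their poses are not given: they have to be found in the camera images.
- unblocker: Drain unblocker, 0.17-0.35 kg, z up its stick. Origin: centre of the underside of its black rubber cup (120 mm across, 55 high). Wooden stick 15 thick; collar 40 across, 6 thick, underside 115 above the origin; above it a round upright grip 26 thick, from 121 to 163. At the start it hangs upright by the collar on the forked hook, origin 120 above the work surface.
- unblocker_grip (a point): Middle of the unblocker's wooden grip, 147 mm above its origin; take it here from above. Moves with the unblocker.
- hook (a point): Where the collar rests: top of the forked hook, on the hanging axis, 235 mm high, axes as the caddy. Two prongs (10 wide, 21 apart, 8 thick) run along the caddy's x, from a frame of two slim posts 76 mm off on +x, 235 high, to upturned tips 10 mm high, 30 mm off on -x. The collar must rise over 10 mm, then leave towards -x, over the lock pin. The space above is free.
- caddy: Fixed steel base of the pull-out caddy. Origin: on the work surface right below the lock pin's axis; z up; +x (away from the robot) leads to the hook, its hanging axis 100 mm from the pin's axis, and to its grey basket (from 185 to 300 mm, rim 75 high). The pin passes a guide plate (62 x 60, top 66 high) into a hole in a tongue (top 38 high). Yaw within 0.3 rad of the world's.
- lock_pin (a joint): Spring-loaded lock pin, moves straight up: 0 = seated in its hole, 0.018 m = fully up at its stop; its tip leaves the hole at 0.012. The spring pulls it down with about 5 N at 0, rising to 11 N at 0.018, so it drops back when let go.
- pin_knob (a point): Middle of the pin's round upright black knob, 25 mm thick, 32 tall, with a 29 mm rim on its top 5 mm. Seated, it is 94 mm above the work surface (knob from 78 to 110); it moves with the pin. Fingers have room on its caddy +y and -y sides. With the unblocker gone, the nearest part of the hook is its tips, 70 mm away on +x, 227 to 245 high.
- bin: Empty open red plastic bin, fixed: 210 mm (its x) by 165 (its y), 75 high, walls and floor 5 thick. Origin: centre of its underside, on the work surface; yaw within 0.3 rad of the world axes.
- soap: Bystander, leave alone: the green soap bottle (50 mm across, 120 tall) standing in the basket. Origin: centre of its underside.
- pads: Bystander, leave alone: a small yellow carton (55 x 45 x 75 tall) standing in the basket. Origin: centre of its underside.
- coupling: Bystander, leave alone: a black pipe coupling ring (56 across, 35 tall) on the work surface between caddy and bin. Origin: centre of its underside.
- tabs: Bystander, leave alone: a big blue and red carton (120 x 150 x 170 tall), right of the work. Origin: centre of its underside.
- spray: Bystander, leave alone: a white bottle (64 across, 170 tall), right of the work. Origin: centre of its underside.
- film: Bystander, leave alone: a long blue box (300 x 90 x 90 tall), left of the work. Origin: centre of its underside.
Not all that is in view belongs to the job. What is shaped like the unblocker but white is not meant.

How it is judged:
On the way, in this order (a step that is already met when the one before it is completed fails the run):
1. the unblocker is lifted up off the hook (z of unblocker in the frame of hook above -0.1 m and contact force between unblocker and caddy below 0.1 N), for 0.1 s.
2. the unblocker stands upright on the bin's floor, let go, the pin not yet pulled (x of unblocker in the frame of bin between -0.055 and 0.055 m and y of unblocker in the frame of bin between -0.035 and 0.035 m and z of unblocker in the frame of bin below 0.012 m and angle between unblocker's own z axis and vertical below 0.12 rad and contact force between the fingers and unblocker below 0.1 N and value of joint lock_pin below 0.004 m), for 0.2 s.
3. the lock pin is pulled fully up by the fingers (value of joint lock_pin above 0.0155 m and contact force between the fingers and lock_pin above 1 N), for 0.3 s.
At the end, for the whole second after the job is handed in: The fingers hold the lock pin up at more than 15.5 of its 18 mm, with more than 1 N on it, while the unblocker stands released and still in the red bin: underside within 12 mm of the work surface, axis within 55 mm (bin x) and 35 mm (bin y) of the bin's middle, tilted under 0.12 rad (all of step 3 and x of unblocker in the frame of bin between -0.055 and 0.055 m and y of unblocker in the frame of bin between -0.035 and 0.035 m and z of unblocker in the frame of bin below 0.012 m and angle between unblocker's own z axis and vertical below 0.12 rad and contact force between the fingers and unblocker below 0.1 N and linear speed of unblocker below 0.03 m/s); the arm keeps its last pose, push and grip.
It fails at once if a bystander is moved more than 30 mm (distance of any of soap, pads, coupling, tabs, spray, film from where it was at the start of the episode above 0.03 m).
It fails at once if a bystander is tipped over (angle between any of soap, pads, coupling, tabs, spray, film's own z axis and vertical above 0.35 rad).
It also fails if it takes over 56 s, if anything falls off the work surface, if the arm or the gripper's body presses on something with over 40 N, if the wrist force passes 120 N, or if a joint passes its speed limit or range.

## Working session

There is one attempt and no reset: what is moved stays moved. The work goes in short steps, Python scripts to look and compute and a shell command to move; the robot and the scene stay as the last step left them, time stands still between calls to the robot, and variables do not carry over. Pictures are saved under pics/ and viewed, at most 10 in all, crops included, and the job is handed in when it is done.

```bash
mkdir -p pics; ls
python3 - <<'E'
from workcell import bot
import cv2,numpy as np,json
s=bot.observe();print({k:np.round(v,3).tolist() for k,v in s.items()})
for n in ("scene","side"):
    f=bot.grab_frame(n);cv2.imwrite(f"pics/{n}0.png",cv2.cvtColor(f["pixels"],cv2.COLOR_RGB2BGR))
    json.dump({k:np.array(f[k]).tolist() for k in("fx","fy","cx","cy","extrinsics")},open(f"{n}.json","w"))
    E=np.array(f["extrinsics"]);print(n,f["fx"],f["cx"],f["cy"],(-E[:3,:3].T@E[:3,3]).round(3),E[:3,:3].round(2).tolist())
E
```

```text
pics
{'clock': 0.0, 'qpos': [1.177, 0.522, -0.036, 1.6, 0.021, 1.021, -0.113], 'qd': [-0.0, -0.0, -0.001, 0.002, -0.002, -0.001, 0.0], 'joint_efforts': [-0.0, -92.713, 1.979, -36.995, 0.018, 0.008, -0.0], 'position': [0.199, -0.592, 0.193], 'tool_rot': [-3.141, 0.0, 0.324], 'force': [-0.047, -0.139, -0.092], 'moment': [-0.006, -0.003, 0.067], 'finger_force': 0.0, 'grip_width': 0.086}
scene 492.0280906602235 317.1947430284709 200.0536982951653 [ 1.31  -0.731  1.437] [[0.68, 0.73, -0.01], [0.55, -0.52, -0.65], [-0.49, 0.44, -0.76]]
side 427.6588643447103 317.82642079199775 206.0451460585161 [-0.293  0.78   0.99 ] [[-0.67, -0.74, 0.02], [-0.44, 0.38, -0.81], [0.6, -0.55, -0.58]]
```

View pics/scene0.png

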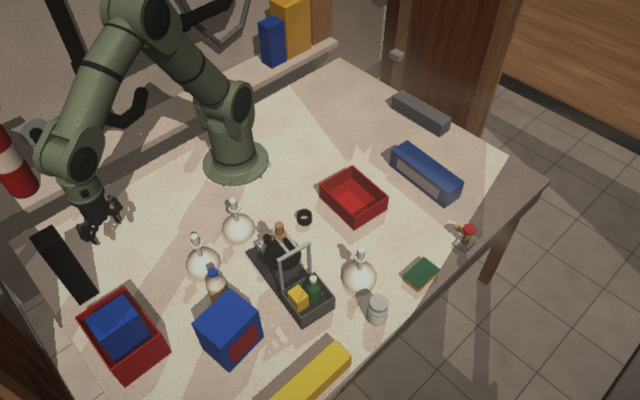

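View pics/side0.png

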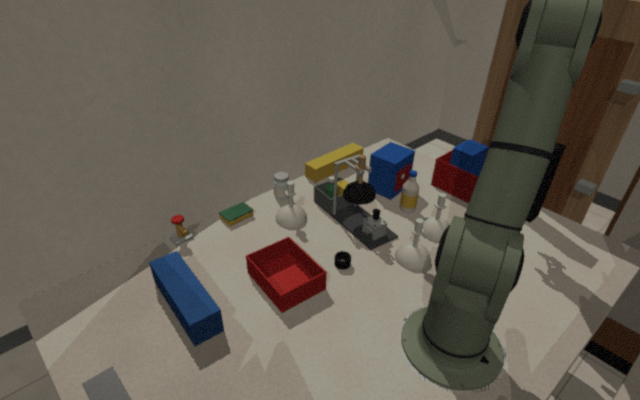

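The empty red bin is at scene (353,197) and side (286,272). The black-cupped unblocker is at scene (283,245) and side (360,190), with the knob at side (376,214). Three white decoys stand around it. I'll enlarge crops to read the details.

Run:
```python
import cv2,numpy as np
def crop(n,x0,y0,w,h,k): 
    a=cv2.imread(f"pics/{n}0.png")[y0:y0+h,x0:x0+w]
    return cv2.resize(a,None,fx=k,fy=k,interpolation=cv2.INTER_CUBIC)
a=crop("scene",230,160,160,120,5);cv2.imwrite("pics/sc1.png",a)
a=crop("side",240,150,160,160,3.75) ;cv2.imwrite("pics/si1.png",a)
```

```text
(no output)
```

View pics/sc1.png

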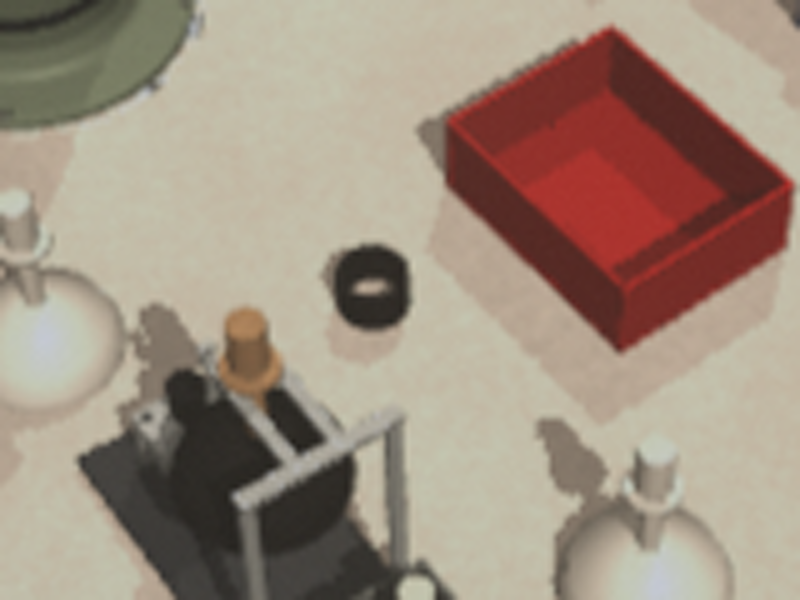

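View pics/si1.png

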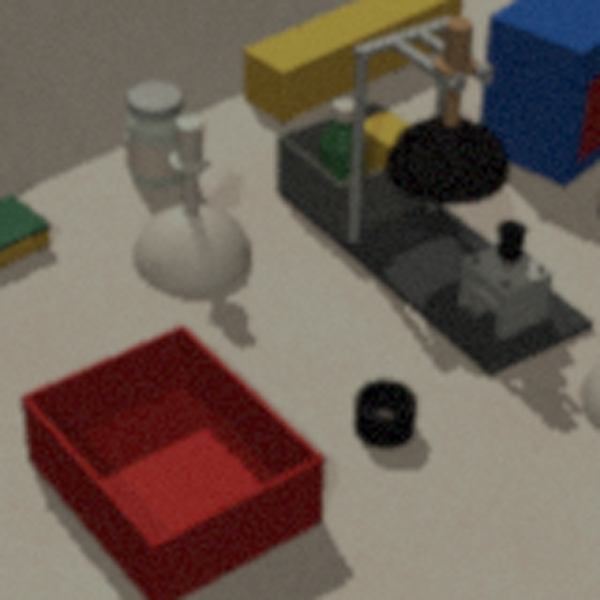

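The crops give these crop-pixel positions:
- **Grip top:** scene (246,317), side (459,24)
- **Knob top:** scene (185,380), side (512,230)
- **Bin rim corners:** scene (613,28), (449,122), (622,287), (792,187); side (182,330), (25,402), (155,545), (322,460)

Next I'll triangulate them.

```bash
cat > h.py <<'E'
import json,numpy as np
C={n:json.load(open(n+".json")) for n in("scene","side")}
def full(n,p):
    return np.array([230+(p[0]+.5)/5-.5,160+(p[1]+.5)/5-.5] if n=="scene" else [240+(p[0]+.5)/3.75-.5,150+(p[1]+.5)/3.75-.5])
def ray(n,uv):
    c=C[n];E=np.array(c["extrinsics"]);d=E[:3,:3].T@[(uv[0]-c["cx"])/c["fx"],(uv[1]-c["cy"])/c["fy"],1]
    return -E[:3,:3].T@E[:3,3],d/np.linalg.norm(d)
def plane(n,uv,z): o,d=ray(n,uv);return o+d*(z-o[2])/d[2]
def tri(a,b):
    A=0;B=0
    for n,uv in(("scene",a),("side",b)):
        o,d=ray(n,uv);P=np.eye(3)-np.outer(d,d);A=A+P;B=B+P@o
    return np.linalg.solve(A,B)
E
python3 - <<'E'
from h import *
np.set_printoptions(precision=4,suppress=True)
def f(l,a,b,z):
    a=full("scene",a);b=full("side",b);t=tri(a,b);p,q=plane("scene",a,z),plane("side",b,z);print(l,t,p[:2],q[:2]);return (p+q)/2
g=f("grip",(246,317),(459,24),.283)
k=f("knob",(185,380),(512,230),.110)
print("d",g-k,np.linalg.norm((g-k)[:2]),"yaw",np.arctan2(*(g-k)[1::-1]))
S=[(613,28),(449,122),(622,287),(792,187)];D=[(322,460),(155,545),(25,402),(182,330)]
from itertools import permutations
ps=[plane("scene",full("scene",s),.075)[:2] for s in S];pd=[plane("side",full("side",s),.075)[:2] for s in D]
print(np.array(ps),np.array(pd))
m1,m2=np.mean(ps,0),np.mean(pd,0);print(m1,m2)
for P in(ps,pd): print([np.linalg.norm(P[i]-P[i-1]).round(3) for i in range(4)],[np.arctan2(*(P[i]-P[i-1])[::-1]).round(3) for i in range(4)])
print("white tops", [plane("scene",full("scene",s),.163) for s in((15,203),(655,455))],plane("scene",(233,200),.163),plane("side",full("side",(192,125)),.163))
print("ring",plane("scene",full("scene",(372,265)),.035))
E
```

```text
grip [ 0.5561 -0.208   0.2825] [ 0.5553 -0.2092] [ 0.5562 -0.2061]
knob [ 0.4571 -0.1944  0.1107] [ 0.4551 -0.1953] [ 0.4588 -0.1936]
d [ 0.0988 -0.0132  0.173 ] 0.09963742872845485 yaw -0.13244970931364813
[[0.3973 0.2762]
 [0.3817 0.1159]
 [0.5828 0.0959]
 [0.603  0.2536]] [[0.3784 0.1224]
 [0.3949 0.2804]
 [0.5931 0.2635]
 [0.5803 0.1048]]
[0.4912 0.1854] [0.4867 0.1927]
[np.float64(0.207), np.float64(0.161), np.float64(0.202), np.float64(0.159)] [np.float64(3.032), np.float64(-1.668), np.float64(-0.099), np.float64(1.444)]
[np.float64(0.203), np.float64(0.159), np.float64(0.199), np.float64(0.159)] [np.float64(3.055), np.float64(1.467), np.float64(-0.085), np.float64(-1.651)]
white tops [array([ 0.2909, -0.2059,  0.163 ]), array([ 0.7386, -0.0395,  0.163 ])] [ 0.2912 -0.2044  0.163 ] [ 0.7296 -0.0304  0.163 ]
ring [0.4199 0.0018 0.035 ]
```

Both views agree to about 3 mm. The grip axis is at (0.556,-0.2075) and the knob at (0.457,-0.1945). They are 99.6 mm apart, as given, so the caddy yaw is about -0.132. The bin centre is at (0.489,0.189), yaw about -0.1. I'll rise and turn first, then move across.

```bash
python3 -m crank '{"travel":[[0,0,3],[0,0,6],[0,0,9],[2,2,12],[5,5,14]],"turn":[[0,0,-5],[0,0,-10],[0,0,-15],[0,0,-20],[0,0,-26]],"gripper":[0,0,0,0,0]}' 40
python3 -m crank '{"travel":[[3,3,0],[6,6,0],[9,9.5,0],[12,13,0],[15,16.5,0]],"turn":[[0,0,0],[0,0,0],[0,0,0],[0,0,0],[0,0,0]],"gripper":[0,0,0,0,0]}'
python3 - <<'E'
from h import *
print(plane("scene",(196,236),.163),plane("side",(441,198),.163))
E
```

```text
clock: 0.6
position: [0.2477, -0.5432, 0.3351]
tool_rot: [3.14, -0.0, -0.137]
force: [1.8, -0.1, -0.7]
grip_width: 0.0852
finger_force: 0.0
clock: 1.1
position: [0.3996, -0.3759, 0.3335]
tool_rot: [-3.141, 0.0, -0.13]
force: [1.2, -0.4, 1.4]
grip_width: 0.0853
finger_force: 0.0
[ 0.33285932 -0.38357989  0.163     ] [ 0.31742958 -0.3624375   0.163     ]
```

```bash
python3 -m crank '{"travel":[[3.5,4,0],[7,8,0],[11,12,0],[14,15,0],[15.6,16.8,0]],"turn":[[0,0,0],[0,0,0],[0,0,0],[0,0,0],[0,0,0]],"gripper":[0,0,0,0,0]}'
python3 -m crank '{"travel":[[0,0,0],[0,0,0],[0,0,-1],[0,0,-2],[0,0,-2]],"turn":[[0,0,0],[0,0,0],[0,0,0],[0,0,0],[0,0,0]],"gripper":[0,0,0,0,0]}'
python3 - <<'E'
from workcell import bot
import cv2,numpy as np
f=bot.grab_frame("wrist");a=cv2.cvtColor(f["pixels"],cv2.COLOR_RGB2BGR)
E=np.array(f["extrinsics"])
for p in((.556,-.2075,.283),(.457,-.1945,.110)):
    c=E@[*p,1];u=f["fx"]*c[0]/c[2]+f["cx"],f["fy"]*c[1]/c[2]+f["cy"];print(u);cv2.drawMarker(a,(int(u[0]),int(u[1])),(255,0,255),0,12)
cv2.imwrite("pics/w1.png",a);print(bot.observe()["position"])
E
```

```text
clock: 1.6
position: [0.557, -0.2058, 0.3331]
tool_rot: [-3.14, 0.0, -0.127]
force: [0.3, -0.7, -0.1]
grip_width: 0.0854
finger_force: 0.0
clock: 2.1
position: [0.5537, -0.2101, 0.3118]
tool_rot: [-3.141, 0.002, -0.131]
force: [0.5, 0.2, 0.7]
grip_width: 0.0855
finger_force: 0.0
(np.float64(320.9122182252155), np.float64(213.80969807468176))
(np.float64(322.85745664061375), np.float64(235.813701336599))
[ 0.55405703 -0.21002499  0.31273496]
```

View pics/w1.png

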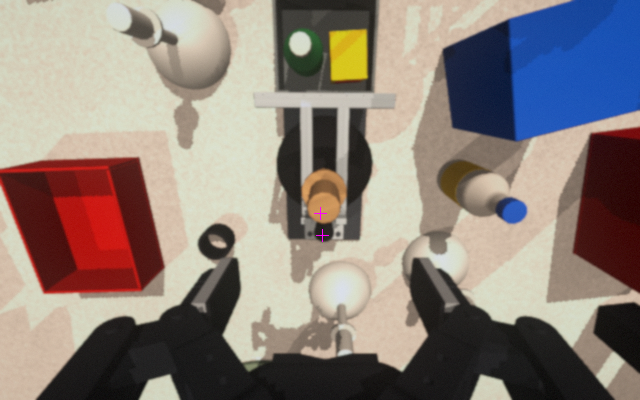

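The wrist view shows the grip top at (323,209), against a prediction of (321,214), and the prongs in line with the tool. I'll make a small xy correction and go down. The fingertips will stay at z≈0.249, above the 0.245 hook tips.

```bash
python3 -m crank '{"travel":[[0.2,0.2,-1.5],[0.2,0.2,-3],[0.2,0.2,-4.5],[0.2,0.2,-5.8],[0.2,0.2,-6.2]],"turn":[[0,0,0],[0,0,0],[0,0,0],[0,0,0],[0,0,0]],"gripper":[0,0,0,0,0]}'
python3 -m crank '{"travel":[[0,0,0],[0,0,0],[0,0,0],[0,0,0],[0,0,0]],"turn":[[0,0,0],[0,0,0],[0,0,0],[0,0,0],[0,0,0]],"gripper":[0,0.4,0.7,1,1]}' 40
python3 -m crank '{"travel":[[0,0,0],[0,0,0],[0,0,0],[0,0,0],[0,0,0]],"turn":[[0,0,0],[0,0,0],[0,0,0],[0,0,0],[0,0,0]],"gripper":[1,1,1,1,1]}' 40
```

```text
clock: 2.65
position: [0.5563, -0.2076, 0.2504]
tool_rot: [-3.141, 0.001, -0.13]
force: [-0.1, -0.2, 1.2]
grip_width: 0.0851
finger_force: 0.0
clock: 3.15
position: [0.5569, -0.2076, 0.2519]
tool_rot: [3.142, -0.0, -0.13]
force: [-0.1, -0.1, 0.0]
grip_width: 0.028
finger_force: 0.0
clock: 3.65
position: [0.5568, -0.2075, 0.2516]
tool_rot: [3.142, 0.0, -0.13]
force: [0.1, 0.1, 0.2]
grip_width: 0.0001
finger_force: 0.0
```

The fingers shut fully on nothing, so I need to look.

Run:
```python
from workcell import bot
import cv2,numpy as np
t=[]
for n,x,y in(("scene",230,170),("side",320,110)):
    f=bot.grab_frame(n);a=cv2.cvtColor(f["pixels"],cv2.COLOR_RGB2BGR);cv2.imwrite(f"pics/{n}2.png",a)
    t.append(cv2.resize(a[y:y+120,x:x+80],None,fx=5,fy=5,interpolation=cv2.INTER_CUBIC))
cv2.imwrite("pics/c2.png",np.hstack(t));print(bot.observe())
```

```text
{'clock': 3.75, 'qpos': array([ 0.36042415,  0.42017309, -0.14538957,  1.60954144,  0.06573814,
        1.11663674, -1.5022479 ]), 'qd': array([-0.00176182, -0.00103598, -0.00101536,  0.00158311,  0.00046789,
       -0.00043973,  0.00152352]), 'joint_efforts': array([ 3.68149149e-04, -8.47231793e+01, -3.24912015e-01, -3.89475417e+01,
        1.85674592e-02,  2.02019561e-03,  6.37927496e-05]), 'position': array([ 0.55683229, -0.20753219,  0.25160789]), 'tool_rot': array([-3.14152919e+00, -3.69732656e-05, -1.30105501e-01]), 'force': array([-0.37476477,  0.05993288, -0.34467386]), 'moment': array([ 0.03009852, -0.00300509, -0.03699031]), 'finger_force': 0.0, 'grip_width': -4.5184140495651144e-05}
```

View pics/c2.png

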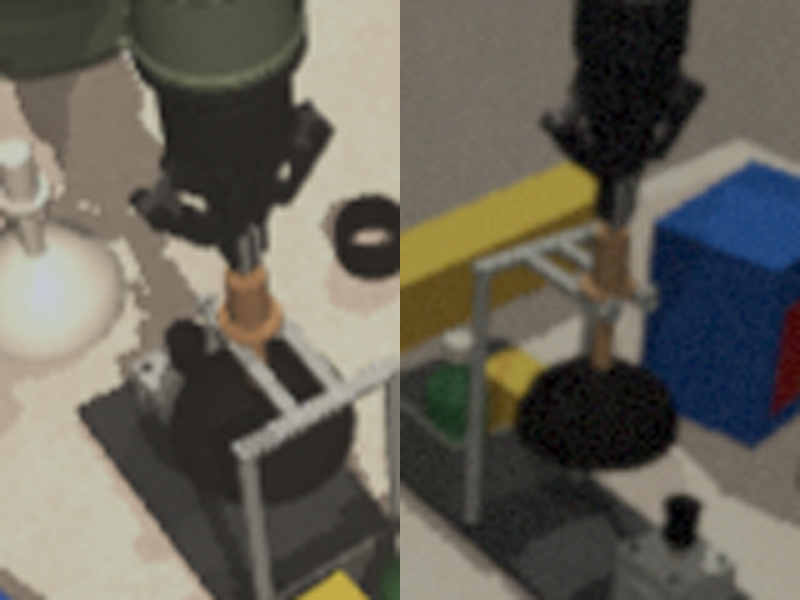

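The closed fingertips sit just above the grip top, at scene (280,223) and side (364,155). The unblocker hasn't moved. I'll triangulate the tips against the reported TCP.

Run:
```python
from h import *
t=tri((279.5,222.5),(363.9,155.1));print("tip",t)
for n,uv in(("scene",(279.5,222.5)),("side",(363.9,155.1))): print(plane(n,uv,.2516),plane(n,uv,.285))
# where TCP reported should project
for n in C:
    c=C[n];p=np.array(c["extrinsics"])@[.5568,-.2075,.2516,1];print(n,c["fx"]*p[0]/p[2]+c["cx"],c["fy"]*p[1]/p[2]+c["cy"])
print("grip now",tri((230+249/5-.5,170+277/5-.5),(320+212/5-.5,110+230/5-.5)))
```

```text
tip [ 0.55479576 -0.20945551  0.28570788]
[ 0.53474725 -0.19214553  0.2516    ] [ 0.55658709 -0.20733087  0.285     ]
[ 0.59425502 -0.26001095  0.2516    ] [ 0.55413464 -0.21300025  0.285     ]
scene 280.3039811447094 229.3876549172943
side 361.4949577652152 163.82198424165497
grip now [ 0.56102687 -0.21154005  0.28113564]
```

The tips are really at z≈0.285 although 0.2516 is reported, so the true tool end is about 34 mm higher than the reading. Both cameras agree on this, and the zero contact force fits. I'll trust the images: open and go down 3.8 cm more. The resulting width will confirm it: 26 mm for the grip, 40 mm for the collar.

```bash
Z='[[0,0,0],[0,0,0],[0,0,0],[0,0,0],[0,0,0]]'
python3 -m crank '{"travel":[[0,0,0],[0,0,0],[0,0,0],[0,0,0],[0,0,0]],"turn":[[0,0,0],[0,0,0],[0,0,0],[0,0,0],[0,0,0]],"gripper":[0,0,0,0,0]}' 40
python3 -m crank '{"travel":[[0,0,0],[0,0,0],[0,0,0],[0,0,0],[0,0,0]],"turn":[[0,0,0],[0,0,0],[0,0,0],[0,0,0],[0,0,0]],"gripper":[0,0,0,0,0]}' 40
python3 -m crank '{"travel":[[0,0,-0.8],[0,0,-1.6],[0,0,-2.4],[0,0,-3.2],[0,0,-3.8]],"turn":[[0,0,0],[0,0,0],[0,0,0],[0,0,0],[0,0,0]],"gripper":[0,0,0,0,0]}' 40
python3 -m crank '{"travel":[[0,0,0],[0,0,0],[0,0,0],[0,0,0],[0,0,0]],"turn":[[0,0,0],[0,0,0],[0,0,0],[0,0,0],[0,0,0]],"gripper":[0.3,0.5,0.7,1,1]}' 40
python3 -m crank '{"travel":[[0,0,0],[0,0,0],[0,0,0],[0,0,0],[0,0,0]],"turn":[[0,0,0],[0,0,0],[0,0,0],[0,0,0],[0,0,0]],"gripper":[1,1,1,1,1]}' 40
```

```text
clock: 4.25
position: [0.5568, -0.2075, 0.2516]
tool_rot: [-3.142, -0.0, -0.13]
force: [0.4, 0.5, -0.1]
grip_width: 0.0723
finger_force: 0.0
clock: 4.75
position: [0.5568, -0.2075, 0.2516]
tool_rot: [-3.142, -0.0, -0.13]
force: [-0.1, -0.2, 0.2]
grip_width: 0.085
finger_force: 0.0
clock: 5.25
position: [0.5566, -0.2075, 0.2125]
tool_rot: [-3.141, 0.001, -0.13]
force: [0.2, -0.7, -0.4]
grip_width: 0.0854
finger_force: 0.0
clock: 5.75
position: [0.557, -0.2077, 0.214]
tool_rot: [3.141, -0.001, -0.13]
force: [-0.2, -0.9, 3.6]
grip_width: 0.0247
finger_force: 39.2
clock: 6.25
position: [0.557, -0.2077, 0.214]
tool_rot: [3.141, -0.001, -0.13]
force: [-1.5, -0.7, 5.9]
grip_width: 0.025
finger_force: 39.2
```

The grip is held at 25 mm width with 39 N. I'll lift 2.5 cm, which clears the tips and keeps the cup top under the prongs. Then I'll back out along caddy -x.

```bash
python3 -m crank '{"travel":[[0,0,0.6],[0,0,1.2],[0,0,1.8],[0,0,2.5],[0,0,2.5]],"turn":[[0,0,0],[0,0,0],[0,0,0],[0,0,0],[0,0,0]],"gripper":[1,1,1,1,1]}' 60
python3 -m crank '{"travel":[[0,0,0],[0,0,0],[0,0,0],[0,0,0],[0,0,0]],"turn":[[0,0,0],[0,0,0],[0,0,0],[0,0,0],[0,0,0]],"gripper":[1,1,1,1,1]}' 60
python3 - <<'E'
from workcell import bot
import cv2,numpy as np
t=[]
for n,x,y in(("scene",230,170),("side",320,110)):
    f=bot.grab_frame(n);a=cv2.cvtColor(f["pixels"],cv2.COLOR_RGB2BGR)
    t.append(cv2.resize(a[y:y+120,x:x+80],None,fx=5,fy=5,interpolation=cv2.INTER_CUBIC))
cv2.imwrite("pics/c3.png",np.hstack(t))
E
```

```text
clock: 6.75
position: [0.5573, -0.2076, 0.2397]
tool_rot: [3.141, -0.001, -0.13]
force: [-0.1, -0.1, -2.3]
grip_width: 0.0242
finger_force: 59.0
clock: 7.25
position: [0.5568, -0.2075, 0.2385]
tool_rot: [-3.142, 0.0, -0.13]
force: [0.0, 0.5, -3.1]
grip_width: 0.0244
finger_force: 59.0
```

View pics/c3.png

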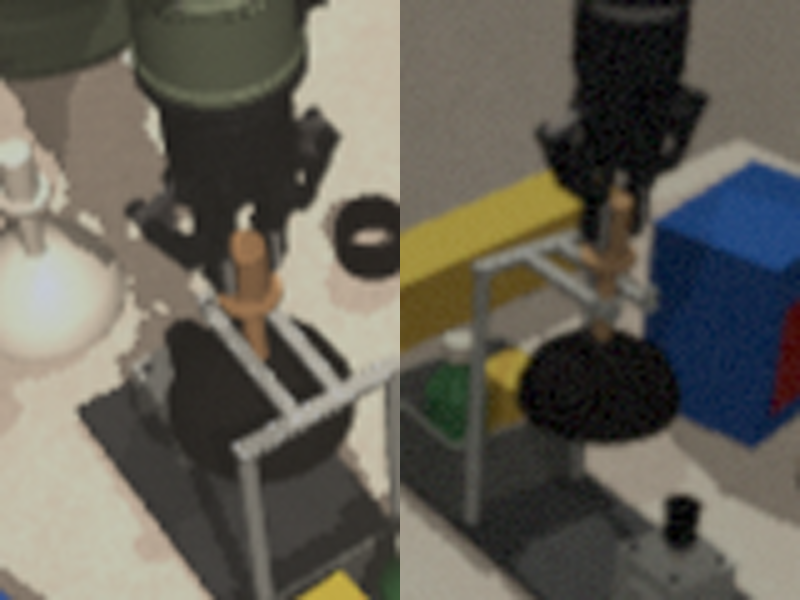

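The unblocker is lifted, with its collar clear above the prongs and a weight of about 3 N. Now back out along caddy -x, then over to the bin.

```bash
python3 -m crank '{"travel":[[-1.5,0.2,0],[-3.5,0.5,0],[-6,0.8,0],[-8.5,1.1,0],[-9.9,1.3,0]],"turn":[[0,0,0],[0,0,0],[0,0,0],[0,0,0],[0,0,0]],"gripper":[1,1,1,1,1]}' 60
python3 -m crank '{"travel":[[0,1,0],[0,3,0],[0,6,0],[0,9,0],[0,12,0]],"turn":[[0,0,0],[0,0,0],[0,0,0],[0,0,0],[0,0,0]],"gripper":[1,1,1,1,1]}' 60
python3 -m crank '{"travel":[[0.5,3,0],[1,6,0],[1.5,9,0],[2,12,0],[2.5,15,0]],"turn":[[0,0,0],[0,0,0],[0,0,0],[0,0,0],[0,0,0]],"gripper":[1,1,1,1,1]}' 60
python3 -m crank '{"travel":[[0.2,3,0],[0.4,6,0],[0.5,8.5,0],[0.7,10.5,0],[0.7,11.3,0]],"turn":[[0,0,0],[0,0,0],[0,0,0],[0,0,0],[0,0,0]],"gripper":[1,1,1,1,1]}' 60
python3 -m crank '{"travel":[[0,0,0],[0,0,-1],[0,0,-2],[0,0,-3],[0,0,-4]],"turn":[[0,0,0],[0,0,0],[0,0,0],[0,0,0],[0,0,0]],"gripper":[1,1,1,1,1]}' 60
```

```text
clock: 7.85
position: [0.4562, -0.1945, 0.2387]
tool_rot: [3.141, 0.0, -0.131]
force: [0.8, 0.4, -1.8]
grip_width: 0.0247
finger_force: 59.0
clock: 8.35
position: [0.4582, -0.0729, 0.2387]
tool_rot: [-3.141, -0.0, -0.13]
force: [1.4, -0.2, -1.9]
grip_width: 0.0245
finger_force: 59.2
clock: 8.85
position: [0.4832, 0.0774, 0.2387]
tool_rot: [-3.141, -0.0, -0.13]
force: [-0.3, -1.7, -2.0]
grip_width: 0.0246
finger_force: 59.2
clock: 9.35
position: [0.4897, 0.1912, 0.2385]
tool_rot: [-3.141, 0.0, -0.128]
force: [-0.3, -0.6, -1.1]
grip_width: 0.0242
finger_force: 59.2
clock: 9.85
position: [0.4897, 0.1878, 0.1975]
tool_rot: [3.141, 0.0, -0.131]
force: [0.7, 0.9, -2.7]
grip_width: 0.0244
finger_force: 59.3
```

```bash
python3 -m crank '{"travel":[[0,0,-1.5],[0,0,-3],[0,0,-4.5],[0,0,-6],[0,0,-7.5]],"turn":[[0,0,0],[0,0,0],[0,0,0],[0,0,0],[0,0,0]],"gripper":[1,1,1,1,1]}' 60
python3 -m crank '{"travel":[[0,0,-0.6],[0,0,-1.2],[0,0,-1.6],[0,0,-1.9],[0,0,-1.9]],"turn":[[0,0,0],[0,0,0],[0,0,0],[0,0,0],[0,0,0]],"gripper":[1,1,1,1,1]}' 60
python3 - <<'E'
from workcell import bot
import cv2,numpy as np
t=[]
for n,x,y in(("scene",290,130),("side",230,190)):
    f=bot.grab_frame(n);a=cv2.cvtColor(f["pixels"],cv2.COLOR_RGB2BGR)
    t.append(cv2.resize(a[y:y+130,x:x+120],None,fx=3.3,fy=3.3,interpolation=cv2.INTER_CUBIC))
cv2.imwrite("pics/c4.png",np.hstack(t));s=bot.observe();print(s["position"],s["force"])
E
```

```text
clock: 10.35
position: [0.4896, 0.1882, 0.1224]
tool_rot: [3.141, 0.0, -0.13]
force: [-0.0, -0.2, -2.8]
grip_width: 0.0243
finger_force: 59.3
clock: 10.85
position: [0.4898, 0.1885, 0.1045]
tool_rot: [-3.142, -0.0, -0.13]
force: [0.3, 0.0, -3.2]
grip_width: 0.0245
finger_force: 59.2
[0.49001594 0.18854131 0.10487   ] [ 0.3264059   0.30241434 -1.5986205 ]
```

View pics/c4.png

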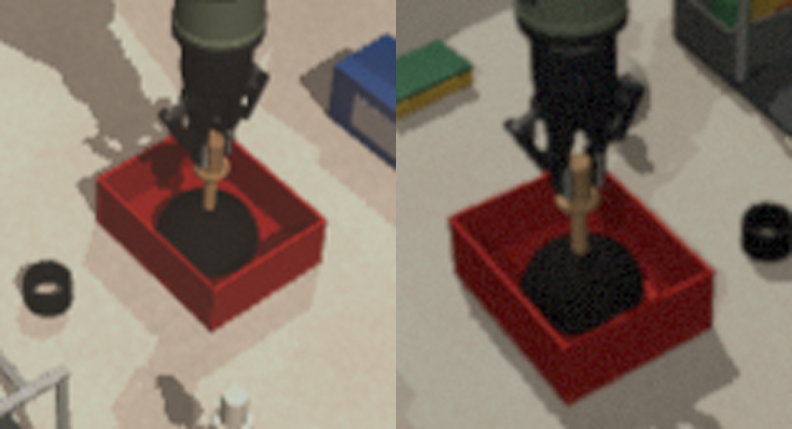

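The unblocker is upright and central in the bin, about 5 mm above the floor. I'll lower it until it touches and then open.

```bash
python3 -m crank '{"travel":[[0,0,-0.1],[0,0,-0.2],[0,0,-0.3],[0,0,-0.4],[0,0,-0.5]],"turn":[[0,0,0],[0,0,0],[0,0,0],[0,0,0],[0,0,0]],"gripper":[1,1,1,1,1]}' 60
python3 -m crank '{"travel":[[0,0,0],[0,0,-0.1],[0,0,-0.1],[0,0,-0.1],[0,0,-0.1]],"turn":[[0,0,0],[0,0,0],[0,0,0],[0,0,0],[0,0,0]],"gripper":[1,1,1,1,1]}' 60
```

```text
clock: 11.45
position: [0.4898, 0.1885, 0.0995]
tool_rot: [-3.142, -0.0, -0.13]
force: [-0.3, -0.6, -1.9]
grip_width: 0.0244
finger_force: 59.2
clock: 11.95
position: [0.4901, 0.1883, 0.0992]
tool_rot: [3.141, -0.001, -0.13]
force: [-3.7, -3.1, 11.0]
grip_width: 0.0245
finger_force: 60.6
```

It touched at 0.099, as predicted. Open fully, then rise.

```bash
python3 -m crank '{"travel":[[0,0,0.05],[0,0,0.05],[0,0,0.05],[0,0,0.05],[0,0,0.05]],"turn":[[0,0,0],[0,0,0],[0,0,0],[0,0,0],[0,0,0]],"gripper":[0.8,0.6,0.3,0,0]}' 60
python3 -m crank '{"travel":[[0,0,0],[0,0,0],[0,0,0],[0,0,0],[0,0,0]],"turn":[[0,0,0],[0,0,0],[0,0,0],[0,0,0],[0,0,0]],"gripper":[0,0,0,0,0]}' 60
python3 -m crank '{"travel":[[0,0,1.5],[0,0,3.5],[0,0,6],[0,0,9],[0,0,12]],"turn":[[0,0,0],[0,0,0],[0,0,0],[0,0,0],[0,0,0]],"gripper":[0,0,0,0,0]}' 60
```

```text
clock: 12.45
position: [0.4899, 0.1885, 0.0991]
tool_rot: [-3.142, -0.0, -0.13]
force: [-0.8, 0.3, -0.8]
grip_width: 0.0759
finger_force: 0.0
clock: 12.95
position: [0.4898, 0.1885, 0.0991]
tool_rot: [-3.142, -0.0, -0.13]
force: [-0.1, 0.7, -0.1]
grip_width: 0.0854
finger_force: 0.0
clock: 13.45
position: [0.4896, 0.1884, 0.2202]
tool_rot: [3.142, 0.0, -0.13]
force: [0.5, -0.3, -0.4]
grip_width: 0.0855
finger_force: 0.0
```

Released. Now over to the knob.

```bash
python3 -m crank '{"travel":[[-0.4,-3,0],[-0.8,-7,0],[-1.2,-11,0],[-1.6,-15,0],[-2,-19,0]],"turn":[[0,0,0],[0,0,0],[0,0,0],[0,0,0],[0,0,0]],"gripper":[0,0,0,0,0]}' 60
python3 -m crank '{"travel":[[-0.4,-4,0],[-0.8,-8,0],[-1.1,-12,0],[-1.2,-16,0],[-1.2,-19.2,0]],"turn":[[0,0,0],[0,0,0],[0,0,0],[0,0,0],[0,0,0]],"gripper":[0,0,0,0,0]}' 60
python3 -m crank '{"travel":[[0,0,0],[0,0,-2],[0,0,-5],[0,0,-7],[0,0,-9]],"turn":[[0,0,0],[0,0,0],[0,0,0],[0,0,0],[0,0,0]],"gripper":[0,0,0,0,0]}' 60
python3 - <<'E'
from workcell import bot
import cv2,numpy as np
t=[]
for n,x,y in(("scene",230,170),("side",320,130)):
    f=bot.grab_frame(n);a=cv2.cvtColor(f["pixels"],cv2.COLOR_RGB2BGR)
    t.append(cv2.resize(a[y:y+120,x:x+80],None,fx=5,fy=5,interpolation=cv2.INTER_CUBIC))
cv2.imwrite("pics/c5.png",np.hstack(t));print(bot.observe()["position"])
E
```

```text
clock: 13.95
position: [0.4694, -0.0031, 0.2192]
tool_rot: [-3.142, -0.0, -0.13]
force: [2.1, -0.2, -0.2]
grip_width: 0.0853
finger_force: 0.0
clock: 14.45
position: [0.4573, -0.1959, 0.2192]
tool_rot: [3.141, -0.0, -0.131]
force: [0.4, 0.1, -0.6]
grip_width: 0.0855
finger_force: 0.0
clock: 14.95
position: [0.4578, -0.1929, 0.1282]
tool_rot: [-3.141, 0.0, -0.129]
force: [-0.1, 0.7, -0.4]
grip_width: 0.0855
finger_force: 0.0
[ 0.45664698 -0.19251224  0.12722287]
```

View pics/c5.png

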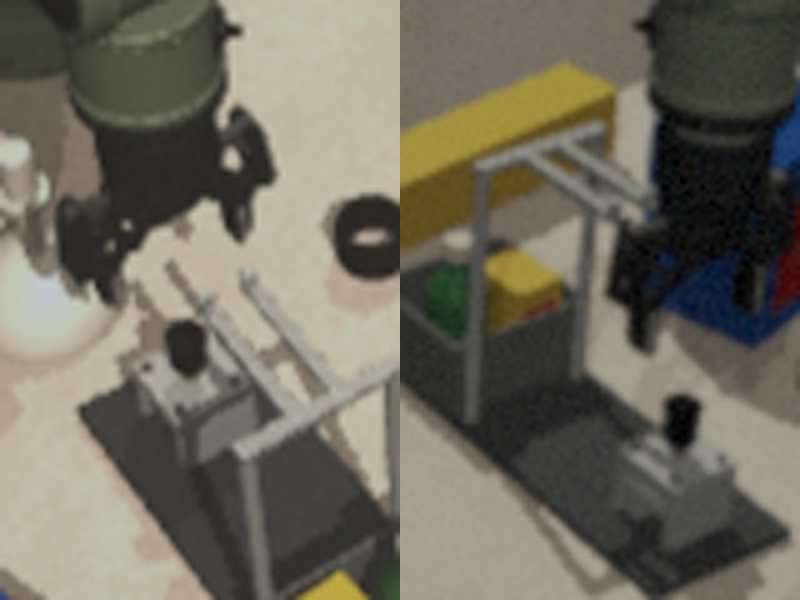

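The open fingers straddle the knob from above. Tips are at scene crop (110,305) and (240,240), side crop (245,350) and (350,315). I'll check their true position before going down.

Run:
```python
from h import *
S=lambda p:(230+p[0]/5-.4,170+p[1]/5-.4)
D=lambda p:(320+p[0]/5-.4,130+p[1]/5-.4)
a=tri(S((110,305)),D((350,315)));b=tri(S((240,240)),D((245,350)));print(a,b,(a+b)/2,np.linalg.norm(a-b))
print("knob top",tri(S((186,330)),D((283,405))))
```

```text
[ 0.44686423 -0.24243689  0.17225615] [ 0.46381197 -0.14966822  0.17542356] [ 0.4553381  -0.19605255  0.17383986] 0.09435721707369699
knob top [ 0.45788643 -0.19464794  0.11173405]
```

This is consistent: 34 mm bias plus 13 mm of finger swing, and xy is on the knob. I'll go down 8.5 cm and close.

```bash
python3 -m crank '{"travel":[[0,-0.1,-2],[0,-0.1,-4],[0,-0.1,-6],[0,-0.1,-7.5],[0,-0.1,-8.5]],"turn":[[0,0,0],[0,0,0],[0,0,0],[0,0,0],[0,0,0]],"gripper":[0,0,0,0,0]}' 60
python3 -m crank '{"travel":[[0,0,0],[0,0,0],[0,0,0],[0,0,0],[0,0,0]],"turn":[[0,0,0],[0,0,0],[0,0,0],[0,0,0],[0,0,0]],"gripper":[0.2,0.4,0.6,0.8,1]}' 60
python3 -m crank '{"travel":[[0,0,0],[0,0,0],[0,0,0],[0,0,0],[0,0,0]],"turn":[[0,0,0],[0,0,0],[0,0,0],[0,0,0],[0,0,0]],"gripper":[1,1,1,1,1]}' 80
```

```text
clock: 15.55
position: [0.4582, -0.1943, 0.0441]
tool_rot: [-3.142, -0.0, -0.13]
force: [0.5, -0.2, -0.9]
grip_width: 0.0853
finger_force: 0.0
clock: 16.05
position: [0.4582, -0.1957, 0.0451]
tool_rot: [3.14, -0.001, -0.131]
force: [-3.0, -5.4, 11.7]
grip_width: 0.0254
finger_force: 58.1
clock: 16.55
position: [0.4582, -0.1956, 0.0451]
tool_rot: [3.14, -0.001, -0.131]
force: [-3.4, -5.5, 13.1]
grip_width: 0.0249
finger_force: 77.6
```

```bash
python3 -m crank '{"travel":[[0,0,0.4],[0,0,0.8],[0,0,1.2],[0,0,1.6],[0,0,1.6]],"turn":[[0,0,0],[0,0,0],[0,0,0],[0,0,0],[0,0,0]],"gripper":[1,1,1,1,1]}' 80
python3 -m crank '{"travel":[[0,0,0.1],[0,0,0.2],[0,0,0.2],[0,0,0.2],[0,0,0.2]],"turn":[[0,0,0],[0,0,0],[0,0,0],[0,0,0],[0,0,0]],"gripper":[1,1,1,1,1]}' 80
python3 -m crank '{"travel":[[0,0,0.1],[0,0,0.1],[0,0,0.1],[0,0,0.1],[0,0,0.1]],"turn":[[0,0,0],[0,0,0],[0,0,0],[0,0,0],[0,0,0]],"gripper":[1,1,1,1,1]}' 80
```

```text
clock: 17.05
position: [0.4581, -0.1956, 0.0607]
tool_rot: [3.141, -0.001, -0.131]
force: [3.0, -7.1, -10.6]
grip_width: 0.025
finger_force: 78.9
clock: 17.55
position: [0.4581, -0.1956, 0.0623]
tool_rot: [3.141, -0.001, -0.131]
force: [4.2, -7.9, -11.1]
grip_width: 0.0248
finger_force: 79.0
clock: 18.05
position: [0.458, -0.1956, 0.0632]
tool_rot: [3.141, -0.001, -0.131]
force: [4.0, -8.1, -11.7]
grip_width: 0.025
finger_force: 79.0
```

It has risen 18.1 mm and the force is 11.7 N, about the spring at full travel. I'll nudge it up to feel the stop.

```bash
python3 -m crank '{"travel":[[0,0,0.05],[0,0,0.1],[0,0,0.15],[0,0,0.15],[0,0,0.15]],"turn":[[0,0,0],[0,0,0],[0,0,0],[0,0,0],[0,0,0]],"gripper":[1,1,1,1,1]}' 80
python3 - <<'E'
from workcell import bot
import cv2,numpy as np
t=[]
for n,x,y in(("scene",230,130),("side",230,180)):
    f=bot.grab_frame(n);a=cv2.cvtColor(f["pixels"],cv2.COLOR_RGB2BGR)
    t.append(cv2.resize(a[y:y+150,x:x+170 if n=="side" else x+180],None,fx=2.2,fy=2.2,interpolation=cv2.INTER_CUBIC))
cv2.imwrite("pics/c6.png",np.hstack(t));s=bot.observe();print(s["position"],s["force"])
E
```

```text
clock: 18.55
position: [0.4579, -0.1955, 0.0639]
tool_rot: [3.141, -0.0, -0.131]
force: [9.6, -10.2, -33.6]
grip_width: 0.0253
finger_force: 81.0
[ 0.45792687 -0.19552942  0.06387561] [ 10.76200417 -10.04518152 -33.55077294]
```

View pics/c6.png

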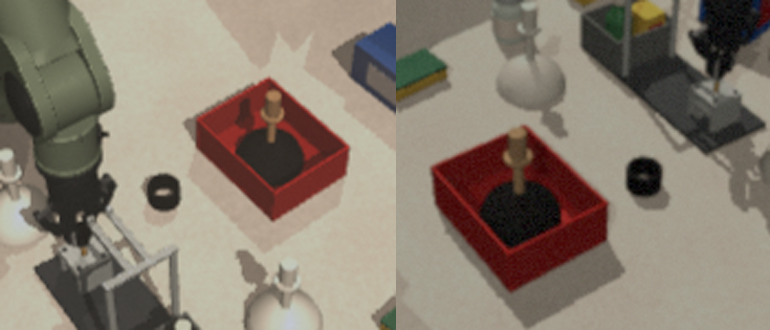

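The force jumped to 33 N, so the pin is at its stop. The unblocker stands upright in the bin. I'll ease off 0.8 mm, hold, and hand in.

```bash
python3 -m crank '{"travel":[[0,0,-0.08],[0,0,-0.08],[0,0,-0.08],[0,0,-0.08],[0,0,-0.08]],"turn":[[0,0,0],[0,0,0],[0,0,0],[0,0,0],[0,0,0]],"gripper":[1,1,1,1,1]}' 80
python3 -c "
from workcell import bot
print(bot.job_done())"
```

```text
clock: 19.15
position: [0.458, -0.1956, 0.0636]
tool_rot: [3.141, -0.001, -0.131]
force: [6.3, -8.8, -18.1]
grip_width: 0.0243
finger_force: 82.1
the job is handed in; nothing more can be done
None
```

I handed the job in at about 19 s: the unblocker stands released and upright in the red bin, and the gripper is holding the lock pin at its upper stop; the hand-in returned no verdict, so I can't confirm it passed.

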